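# Centre the egg cup on its stand

## Task

The blue egg cup, with a boiled egg standing loose in it, is off to one side of its round wooden stand. Nudge the wobbly cup itself, not the egg, gently with the fingertips until it stands upright in the middle of the stand with the egg still sitting in it, then move the hand away. Do not pinch or lift the cup or the egg, do not shift the stand, and leave the empty white egg cup and everything else on the counter alone.

Things in the scene. Friction and masses are not known exactly. Their poses are not given: they have to be found in the camera images.
- cup_blue: Blue low egg cup, loose, 60 to 130 g, upright on the stand. Origin: centre of its underside; z up its axis. Stands on a narrow ring, 32 mm across, 3 mm high, so it wobbles and can tip if pushed high up; over it a disc 50 mm across, from 3 to 11 mm up (the widest part, the place to push); then a waist and a bowl 42 mm across, rim 30 mm up. 66 mm with the egg. Slides under 0.5 to 1.5 N.
- egg_blue_mid (a point): Centre of the brown boiled egg (39 mm across, 50 mm tall, 50 g) that stands loose, blunt end down, in the blue cup; this z axis runs along the egg. Normally on the cup's axis, 41 mm above the cup's underside; the egg rocks and can fall out if it is hit or the cup is jerked or tipped.
- stand_blue_top (a point): Centre of the flat top face of the round pale wooden stand under the blue egg cup: 110 mm across, its top 30 mm above the counter, loose but heavy (0.9 kg). A terracotta-coloured disc 56 mm across, level with the wood, marks the middle of the top. The cup must be centred on this point.
- stand_white: The second, identical stand, already in order. Origin at the centre of its underside. Leave alone.
- cup_white: White egg cup of the same shape, empty, already centred on the second stand. Origin at the centre of its underside. Leave alone.
- salt: White salt shaker, 42 mm across, 74 mm tall; origin at the centre of its underside. Leave alone.
- pepper: Dark wooden pepper shaker, 42 mm across, 74 mm tall; origin at the centre of its underside. Leave alone.
- jam: Amber jam jar with red lid, 62 mm across, 85 mm tall; origin at the centre of its underside. Leave alone.
- mug: Terracotta-coloured mug, 80 mm across, 88 mm tall, handle to its own +y; origin at the centre of its underside. Leave alone.
- butter: Butter dish: blue plate 110 x 170 mm with a white cover and a blue knob, 73 mm tall; origin at the centre of its underside. Leave alone.
- spoon: Steel spoon 150 mm long lying flat on the counter along its own x, handle to -x. Leave alone.
Not all that is in view belongs to the job. Leave any black look-alike of the part that bears stand_blue_top alone. Leave any yellow look-alike of the part that bears egg_blue_mid alone.

How it is judged:
By the outcome, as a careful person would: the job done as asked, in the order asked, and still so for the second after the job is handed in, with the robot touching nothing.
It also fails if it takes over 48 s, if anything falls off the work surface, if the arm or the gripper's body presses on something with over 40 N, if the wrist force passes 120 N, or if a joint passes its speed limit or range.

## Robot

A 7-joint arm with a two-finger parallel gripper is mounted at the origin on the work surface. World frame = base frame: x ahead of the robot, y to its left, z up, the work surface at z = 0. Lengths are in mm, angles in rad, forces in N, time in s.
With the tool pointing down it reaches from about 425 to 925 mm from the base axis. Payload 6.8 kg.
Tool frame: the origin (TCP) lies at the centre of the arm's flange, where the gripper is bolted on; the fingertips stand 173 mm ahead of it and the grasp point (between the pads) lies 155 mm ahead of it (manip.hold_point_z is the distance from the TCP to the grasp point, in mm); z points along the fingers, y is the line along which they close (so a half turn about z gives the same grasp; the last joint's range is limited). The gripper opens to 85 mm and grips with 20 to 120 N. Pads are 22 mm wide; open, the fingers measure 114 mm over their backs; the gripper's body (76 mm by 85 mm) begins 54 mm behind the grasp point. The pads swing forward as they close: fully open they stand 13 mm farther back than shut.
Start: joints at [-1.418, 0.477, 0.022, 1.555, -0.011, 1.109, -0.083], TCP at [174.048, 652.188, 404.708] pointing down, gripper open.
Joint ranges: [-2.96, 2.96], [-0.34, 2.1], [-1.41, 1.46], [0.24, 2.44], [-1.37, 4.51], [0.17, 1.92], [-2.96, 2.96]. Speed limits (rad/s): [2.39, 2.39, 3.14, 3.14, 3.14, 3.14, 3.14].

## Interface

Orientations are given as a rotation vector (axis times angle).
In Python, from plant import manip, capture, camera_model, order, get_t, get_qpos, get_dq, get_joint_torque, get_tcp_pos, get_tcp_rot, get_wrist_force, get_wrist_torque, get_opening, get_finger_force gives the robot as it stands. The module is installed in compiled form; this text tells all that it offers. Calls block until the motion is done:
- manip.move_pose(position, orientation): joint-space move of the TCP to a pose.
- manip.line_to(position, orientation=None, speed=150, max_force=None): straight line of the TCP; orientation=None keeps the orientation; speed is the mean speed in mm/s. With max_force (N) it stops when the force on the tool has changed by that much, and returns True; else False.
- manip.move_joints(angles): joint-space move.
- manip.set_gripper(opening, force=None): opening from 0.0 (shut) to 1.0 (fully open); force is the grip in N (None keeps the last); returns when the fingers have stopped.
- manip.dwell(seconds).
- manip.solve_ik(position, orientation): joint angles nearest the present ones, or None.
- capture(name): name is "scene" or "top" or "wrist"; returns the picture (480x640x3 uint8, red, green, blue); there is no depth.
- camera_model(name): a dict with "K" (3x3 intrinsics, pixels), "k1" (the pictures are not rectified: a ray, as slopes to the right and down, at radius r is drawn at 1 + k1 r^2 times it, then the intrinsics apply), "camera_from_world" (4x4, takes a point from world to camera coordinates). Camera axes: x right, y down, z forward; pixel columns grow to the right and rows downward; lengths in mm; the calibration is good to about 2 mm. A picture is of the moment at which its call begins: read the wrist's pose just before it. camera_model takes no time and is no camera call; for the wrist camera it gives the pose at the moment of the call.
A pose or a line that the arm cannot do raises manip.PlanningError and nothing moves.
- order.sign_off(): hands the job in; it is judged then, once.
Readings, each from a call of its own:
- get_t(): time.
- get_qpos(): joint angles.
- get_dq(): joint speeds.
- get_joint_torque(): joint torques, N m.
- get_tcp_pos(): TCP position.
- get_tcp_rot(): TCP orientation.
- get_wrist_force(): force on the tool from outside, world axes, zero at the start.
- get_wrist_torque(): the same for the moment, N m.
- get_opening(): opening from 0.0 (shut) to 1.0 (fully open).
- get_finger_force(): force on a finger pad.
Only numpy, scipy, OpenCV 4.12 (cv2) and the standard library are available. Lean on these libraries where they do the work, as an engineer would, in place of code of your own. Each camera call takes 0.05 s, during which the arm holds its last target. There are 200 camera calls.

## Working session

There is one attempt and no reset: what is moved stays moved. The work goes in short steps, each a Python script; the robot and the scene stay as the last script left them, time stands still between calls to the robot, and variables do not carry over. Pictures are saved under pics/ and viewed, at most 10 in all, crops included, and the job is handed in when it is done.

```bash
mkdir -p pics; python3 - <<'E'
from plant import *
import cv2,numpy as np
for n in("scene","top"):
    cv2.imwrite(f"pics/{n}0.png",capture(n)[:,:,::-1]); m=camera_model(n); print(m)
print(get_t(),get_tcp_rot(),get_tcp_pos())
E
```

```text
{'K': array([[533.85099907,   0.        , 320.17002781],
       [  0.        , 533.85099907, 235.13645452],
       [  0.        ,   0.        ,   1.        ]]), 'k1': -0.12292586918377417, 'camera_from_world': array([[-4.88890303e-01,  8.72200216e-01,  1.59077152e-02,
         2.51201473e+02],
       [ 4.48311787e-01,  2.66849761e-01, -8.53116491e-01,
        -1.56971199e+02],
       [-7.48333357e-01, -4.09948763e-01, -5.21477898e-01,
         1.62519106e+03],
       [ 0.00000000e+00,  0.00000000e+00,  0.00000000e+00,
         1.00000000e+00]])}
{'K': array([[607.01917628,   0.        , 321.43506835],
       [  0.        , 607.01917628, 238.11654642],
       [  0.        ,   0.        ,   1.        ]]), 'k1': -0.03339780054943749, 'camera_from_world': array([[ 2.29417260e-02, -9.99703412e-01,  8.17095378e-03,
         9.15034862e-01],
       [-9.97994685e-01, -2.33832740e-02, -5.88203301e-02,
         5.51050268e+02],
       [ 5.89939484e-02, -6.80512855e-03, -9.98235145e-01,
         1.34308886e+03],
       [ 0.00000000e+00,  0.00000000e+00,  0.00000000e+00,
         1.00000000e+00]])}
0.1 [-4.08505278e-01 -3.11479494e+00  2.57485630e-03] [173.95963947 651.95368636 403.82243021]
```

View pics/scene0.png

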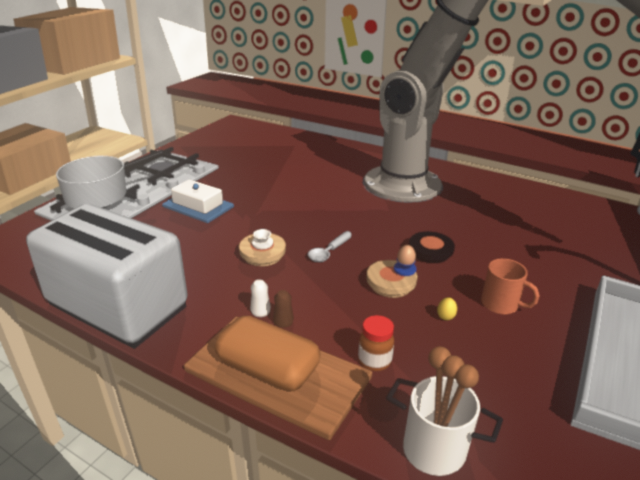

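View pics/top0.png

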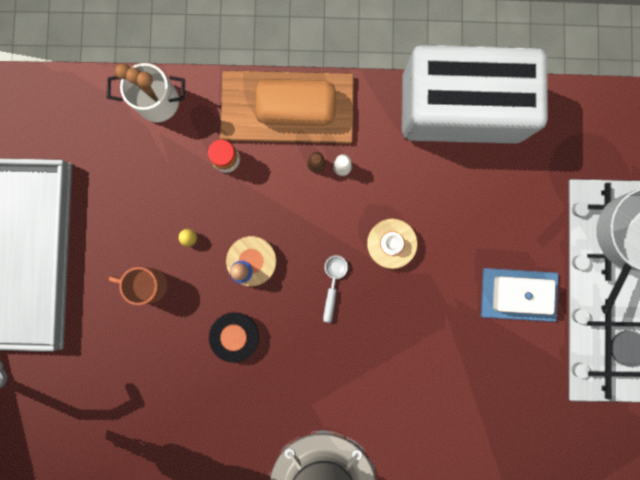

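Candidates in the top view:
- **Stands:** the pale stand with a terracotta middle (251,261), the black look-alike (234,338) and the white cup's stand (392,243).
- **Eggs:** the brown egg in the blue cup (240,271) and the yellow look-alike (188,238).

I choose the pale stand at (251,261) with the blue cup at about (241,271), and check it in a close crop.

```bash
python3 - <<'E'
import cv2,numpy as np
a=cv2.imread("pics/top0.png")[225:297,210:295]; b=cv2.imread("pics/scene0.png")[230:310,350:435]
a=cv2.resize(a,(390,330),interpolation=2) if 0 else cv2.resize(a,None,fx=4.5,fy=4.5,interpolation=2)
b=cv2.resize(b,None,fx=4.5,fy=4.5,interpolation=2)
h=max(a.shape[0],b.shape[0]); p=lambda i:cv2.copyMakeBorder(i,0,h-i.shape[0],0,10,0)
cv2.imwrite("pics/crop0.png",np.hstack([p(a),p(b)]))
E
cat > h.py <<'E'
from plant import *
import cv2,numpy as np
def ray(m,u,v):
    K=m["K"];p=np.array([(u-K[0,2])/K[0,0],(v-K[1,2])/K[1,1]]);q=p.copy()
    for _ in range(20): q=p/(1+m["k1"]*(q@q))
    T=m["camera_from_world"];R=T[:3,:3]
    return -R.T@T[:3,3], R.T@np.array([q[0],q[1],1])
def at(m,u,v,z):
    c,d=ray(m,u,v); return c+d*(z-c[2])/d[2]
def px(m,P):
    T=m["camera_from_world"];c=T[:3,:3]@np.array(P,float)+T[:3,3];s=c[:2]/c[2]
    s=s*(1+m["k1"]*(s@s));return m["K"][:2,:2]@s+m["K"][:2,2]
E
python3 - <<'E'
from h import *
m=camera_model("top")
for n,u,v,z in[("stand",251,261,30),("egg",240,271,75),("white",392,243,30),("yellow",188,238,20),("mug",142,285,80),("black",234,338,30),("jam",222,153,85),("spoon",335,270,5)]: print(n,at(m,u,v,z).round(0))
E
```

```text
stand [496. 168.  30.]
egg [473. 186.  75.]
white [ 543. -143.   30.]
yellow [544. 312.  20.]
mug [438. 393.  80.]
black [326. 201.  30.]
jam [725. 231.  85.]
spoon [480. -19.   5.]
```

View pics/crop0.png

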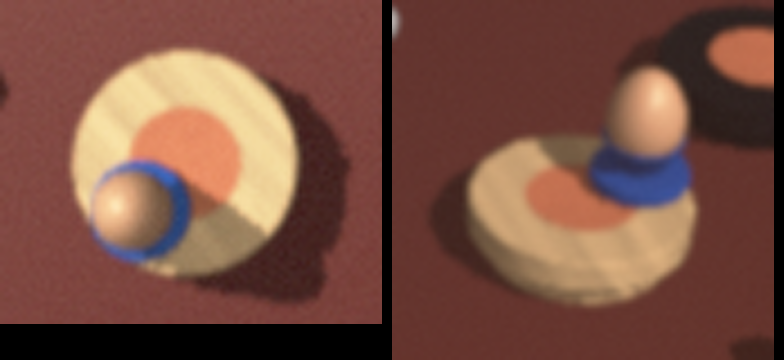

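The crop confirms the choice: the blue cup with the brown egg is on the pale stand. The disc centre is at about top pixel (240.7,271.5) and the stand centre at (250.8,260.6). I will push with both fingertips slightly apart, forming a cradle, tilted 10° back so that the hand clears the egg.

```bash
cat >> h.py <<'E'
from scipy.spatial.transform import Rotation as Rr
def frame(d,t=np.radians(10),s=1):
    d=np.array([d[0],d[1],0.])/np.hypot(d[0],d[1])
    z=d*np.sin(t)-np.array([0,0,np.cos(t)]); y=s*np.cross([0,0,1.],d); x=np.cross(y,z)
    return np.column_stack([x,y,z]),d
def tcp_for(front,R,d,L):   # front-bottom edge midpoint of the two tips -> TCP
    x=R[:,0]*np.sign(R[:,0]@d)
    return np.array(front)-L*R[:,2]-11*x
E
python3 - <<'E'
from h import *
m=camera_model("top");s=camera_model("scene")
S=at(m,250.8,260.6,30);C=at(m,240.7,271.5,37)
print("top",S,C,"scene",at(s,392.1,273.6,30),at(s,405.2,269.4,37))
d=S-C;print(np.hypot(*d[:2]))
for sg in(1,-1):
    R,dd=frame(d,s=sg); 
    for back,z in((100,130),(45,37),(22,37)):
        P=C.copy();P[2]=z;P-=dd*back
        q=manip.solve_ik(tcp_for(P,R,dd,173),Rr.from_matrix(R).as_rotvec()); print(sg,back,tcp_for(P,R,dd,173).round(),None if q is None else np.round(q,2))
E
```

```text
top [496.63037699 168.75942894  30.        ] [472.04556088 189.48008068  37.        ] scene [494.62279728 169.91852803  30.        ] [474.5816447  192.13726226  37.        ]
32.152116441507154
1 100 [364. 280. 298.] [-1.11  0.27  0.3   2.18  0.15  0.69 -0.06]
1 45 [406. 245. 205.] [-0.97  0.47  0.29  2.21  0.1   0.45  0.07]
1 22 [424. 230. 205.] [-0.92  0.48  0.29  2.19  0.08  0.45  0.13]
-1 100 [364. 280. 298.] [-0.57  0.29 -0.32  2.15  0.39  0.76  2.84]
-1 45 [406. 245. 205.] [-0.5   0.47 -0.28  2.18  0.58  0.56  2.76]
-1 22 [424. 230. 205.] [-0.46  0.48 -0.27  2.16  0.58  0.56  2.82]
```

```bash
python3 - <<'E'
from h import *
S=np.array([495.6,169.3,0]);C=np.array([473.3,190.8,0])
R,d=frame(S-C);rv=Rr.from_matrix(R).as_rotvec()
manip.set_gripper(0.28); print("open",get_opening())
g=lambda back,z:tcp_for(C-d*back+[0,0,z],R,d,173)
manip.move_pose(g(95,200),rv)
cv2.imwrite("pics/w1.png",capture("wrist")[:,:,::-1]); 
manip.line_to(g(95,25),speed=80)
print("hit",manip.line_to(g(95,-6),speed=12,max_force=2.0))
p=get_tcp_pos();A=Rr.from_rotvec(get_tcp_rot()).as_matrix()
print(p,get_wrist_force(),"L:",p[2]/np.cos(np.radians(10))+0,"nominal rear z:",p[2]-173*np.cos(np.radians(10))-11*np.sin(np.radians(10)),get_t())
manip.line_to(p+[0,0,60],speed=80)
E
```

```text
open 0.2826167721884863
hit True
[375.53421209 285.141954   171.91557728] [-1.30722924 -1.1982697   7.77004412] L: 174.56765217256824 nominal rear z: -0.36629394076461264 6.4083
```

View pics/w1.png

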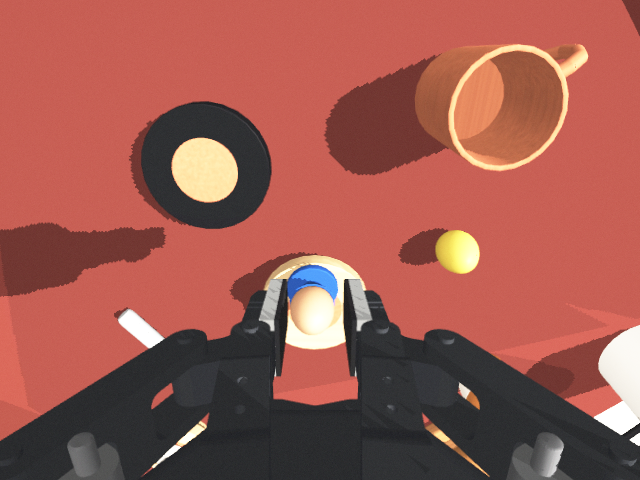

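The wrist view shows the cup (313,285) and egg (313,310) centred between the fingertips (281–346), and the stand at (315,305) in line behind them. The touch on the counter confirms the tip length. Next I push slowly and stop about 3 mm short.

```bash
python3 - <<'E'
from h import *
S=np.array([495.6,169.3,0]);C=np.array([473.3,190.8,0])
R,d=frame(S-C)
g=lambda P,back,z:tcp_for(P-d*back+[0,0,z],R,d,173)
manip.line_to(g(C,45,80),speed=80)
manip.line_to(g(C,45,37),speed=50)
print(get_wrist_force())
manip.line_to(g(C,32,37),speed=20)
print(get_wrist_force(),manip.line_to(g(S,25,37),speed=14,max_force=6))
manip.dwell(.3)
print(get_wrist_force(),get_tcp_pos()-g(S,25,37),get_t())
t=capture("top");s=capture("scene")
a=cv2.resize(t[225:297,210:295],None,fx=4.5,fy=4.5,interpolation=2);b=cv2.resize(s[235:307,350:435],None,fx=4.5,fy=4.5,interpolation=2)
cv2.imwrite("pics/p1.png",np.hstack([a,b])[:,:,::-1])
E
```

```text
[ 0.13418518 -0.40404507 -0.29217037]
[ 0.21196127  0.38600639 -0.18999081] False
[-0.65416947  0.71895898 -0.33846623] [-0.02177768  0.01467843 -0.00566694] 13.1
```

View pics/p1.png

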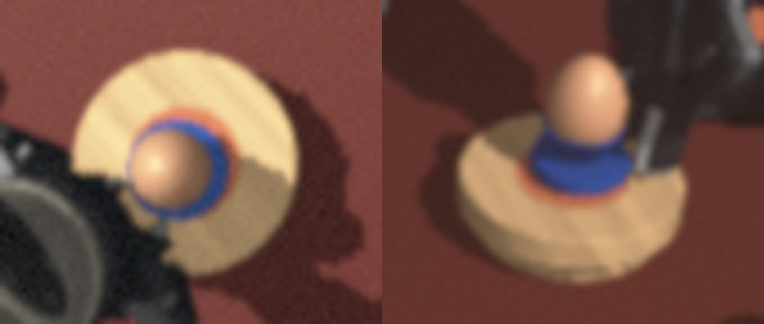

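The egg is still upright in the cup and the stand has not moved. The disc centre is now at about (179,169) in the crop, against the stand centre at (185.5,161.5). I'll compute what remains, allowing for parallax.

```bash
python3 - <<'E'
from h import *
m=camera_model("top");s=camera_model("scene")
f=lambda x,y,v0:((x+.5)/4.5-.5+210,(y+.5)/4.5-.5+v0)
S=at(m,*f(185.5,161.5,225),30);C=at(m,*f(179,169,225),37)
d=np.array([22.3,-21.5])/np.hypot(22.3,21.5);n=np.array([-d[1],d[0]])
e=(S-C)[:2];print("top rem along",e@d,"lat",e@n)
g=lambda x,y:((x-382+.5)/4.5-.5+350,(y+.5)/4.5-.5+235)
S2=at(s,*g(572,175),30);C2=at(s,*g(582,164),37);e=(S2-C2)[:2];print("scene",e@d,e@n,S2,C2)
# bright-disc fit: colour segmentation of terracotta+blue rings
t=cv2.imread("pics/p1.png")
E
```

```text
top rem along 4.389707305907844 lat 1.026693763679606
scene 3.8897252359118815 -1.7180956777204717 [494.56987113 169.26108183  30.        ] [492.96213921 173.19770643  37.        ]
```

Both views give about 4 mm still to go and almost no sideways error. I push 4 mm further, back off and look.

```bash
python3 - <<'E'
from h import *
R,d=frame(np.array([22.3,-21.5,0])); p=get_tcp_pos()
print(manip.line_to(p+4.0*d,speed=5,max_force=6)); manip.dwell(.2)
p=get_tcp_pos()
manip.line_to(p-8*d,speed=15); manip.line_to(p-60*d,speed=60)
manip.line_to(p-60*d+[0,0,100],speed=100)
manip.line_to(p-110*d+[0,0,130],speed=100)
print(get_t())
t=capture("top");s=capture("scene")
a=cv2.resize(t[233:288,220:285],None,fx=6,fy=6,interpolation=2);b=cv2.resize(s[240:295,360:425],None,fx=6,fy=6,interpolation=2)
cv2.imwrite("pics/p2.png",np.hstack([a,b])[:,:,::-1])
E
```

```text
False
17.9333
```

View pics/p2.png

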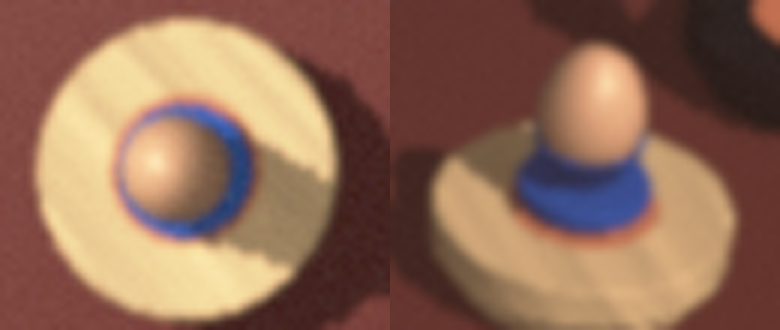

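The egg is upright in the cup, and an even terracotta ring shows all round the disc. The disc is at about crop (185,170.5) and the stand at (187,168.5). One last parallax check before handing in.

```bash
python3 - <<'E'
from h import *
m=camera_model("top");f=lambda x,y:((x+.5)/6-.5+220,(y+.5)/6-.5+233)
e=at(m,*f(185,170.5),39)-at(m,*f(187,168.5),30);print(e)
if np.hypot(e[0],e[1])<2.5: print(order.sign_off(),get_t())
E
```

```text
[-0.92133036 -0.26765937  9.        ]
the job is handed in; nothing more can be done
the job is handed in; nothing more can be done
```

The blue egg cup stands upright about 1 mm from the middle of its stand by the top camera, with the egg still in it; the hand is clear, and the job was handed in at about 18 s of the 48 s allowed.

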